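# Line up the storage tins by height on the kitchen rack

### The arm

A 6-joint arm with a two-finger parallel gripper is mounted at the origin on the work surface. World frame = base frame: x ahead of the robot, y to its left, z up, the work surface at z = 0. Lengths are in m, angles in degrees, forces in N, time in s.
With the tool pointing down it reaches from about 0.325 to 0.775 m from the base axis. Payload 5.5 kg.
Tool frame: the origin (TCP) lies at the centre of the arm's flange, where the gripper is bolted on; the fingertips stand 182 mm ahead of it and the grasp point (between the pads) lies 163 mm ahead of it; z points along the fingers, y is the line along which they close (so a half turn about z gives the same grasp; the last joint's range is limited). The gripper opens to 88 mm and grips with 3 to 60 N. Pads are 20 mm wide; open, the fingers measure 115 mm over their backs; the gripper's body (75 mm by 178 mm) begins 61 mm behind the grasp point.
Start: joints at [68.428, 5.22, 70.514, -0, 104.267, -3.249], TCP at [0.189, 0.57, 0.405] pointing down, gripper open.
Joint ranges: [-164.24, 164.24], [-49.07, 125.15], [9.68, 141.18], [-86.29, 266.29], [3.28, 154.24], [-151.56, 151.56]. Speed limits (degrees/s): [147.25, 147.25, 172.46, 180, 180, 180].

### API

Orientations are given as [roll, pitch, yaw] about the fixed x, y, z axes, in that order (R = Rz(yaw) Ry(pitch) Rx(roll)).
In Python, from station import r gives the robot as it stands. The module is installed in compiled form; this text tells all that it offers. Calls block until the motion is done:
- r.reach(position, orientation): joint-space move of the TCP to a pose.
- r.servo_line(position, rotation=None, speed=0.15): straight line of the TCP; rotation=None keeps the orientation; speed is the mean speed in m/s.
- r.move_joints(angles): joint-space move.
- r.let_go() and r.grab(squeeze=None): open the fingers fully, or close them until they stop; squeeze is the grip in N (None keeps the last).
- r.wait(seconds).
- r.inverse_kinematics(position, orientation): joint angles nearest the present ones, or None.
- r.sense(): the state.
- r.snapshot(name): name is "side" or "top"; returns a dict with "frame" (480x640x3 uint8, red, green, blue), "fx", "fy", "cx", "cy" (pixels), "dist_coeffs" ([k1, k2, p1, p2, k3] as OpenCV has them; the pictures are not rectified), "R" (3x3) and "t" (3): a world point X has camera coordinates R X + t. Camera axes: x right, y down, z forward; pixel columns grow to the right and rows downward; lengths in m; the calibration is good to about 2 mm. A picture is of the moment at which its call begins. There is no depth.
A pose or a line that the arm cannot do raises r.IKError and nothing moves.
- r.hand_in(): hands the job in; it is judged then, once.
The state is a dict: "clock": time; "joints": joint angles; "joint_vel": joint speeds; "joint_torque": joint torques, N m; "tcp_pos": TCP position; "orientation": TCP orientation; "contact_force": force on the tool from outside, world axes, zero at the start; "torque": the same for the moment, N m; "opening": finger opening in m; "gripper_force": force on a finger pad.
Only numpy, scipy, OpenCV 4.12 (cv2) and the standard library are available. Lean on these libraries where they do the work, as an engineer would, in place of code of your own. Each camera call takes 0.05 s, during which the arm holds its last target. There are 200 camera calls.

### The job

Line up the four lidded tins in order of height along the top of the white rack, one standing upright in the middle of each coaster: the shortest on the coaster nearest the brown sugar bowl, the tallest on the coaster farthest from it. Do not tip any tin over, and leave the sugar bowl where it stands.

Things in the scene. Friction and masses are not known exactly. Their poses are not given: they have to be found in the camera images.
- tin_yellow: The shortest tin: loose round aluminium tin with a yellow screw-top lid (lid screwed on, same width as the body), 50 mm in diameter, 55 mm tall in all, stands upright on the counter. Origin: centre of its underside; z up along its axis.
- tin_red: The second shortest tin: loose round aluminium tin with a red screw-top lid (lid screwed on, same width as the body), 55 mm in diameter, 75 mm tall in all, stands upright on the counter. Origin: centre of its underside; z up along its axis.
- tin_green: The second tallest tin: loose round aluminium tin with a green screw-top lid (lid screwed on, same width as the body), 60 mm in diameter, 95 mm tall in all, stands upright on the counter. Origin: centre of its underside; z up along its axis.
- tin_blue: The tallest tin: loose round aluminium tin with a blue screw-top lid (lid screwed on, same width as the body), 66 mm in diameter, 115 mm tall in all, stands upright on the counter. Origin: centre of its underside; z up along its axis.
- coaster_cork: Round light-brown cork coaster, 80 mm in diameter, 5 mm thick, stuck to the rack's top tier; one of a row of four spaced 96 mm centre to centre. Which coaster lies where in the row differs every time and its colour has no meaning. Origin: centre of its underside.
- coaster_wood: Round dark-brown wood coaster, 80 mm in diameter, 5 mm thick, stuck to the rack's top tier; one of a row of four spaced 96 mm centre to centre. Which coaster lies where in the row differs every time and its colour has no meaning. Origin: centre of its underside.
- coaster_slate: Round black coaster, 80 mm in diameter, 5 mm thick, stuck to the rack's top tier; one of a row of four spaced 96 mm centre to centre. Which coaster lies where in the row differs every time and its colour has no meaning. Origin: centre of its underside.
- coaster_clay: Round terracotta-red clay coaster, 80 mm in diameter, 5 mm thick, stuck to the rack's top tier; one of a row of four spaced 96 mm centre to centre. Which coaster lies where in the row differs every time and its colour has no meaning. Origin: centre of its underside.
- rack: White plastic two-tier rack, fixed, 150 mm deep (its x) by 400 mm long (its y); flat top tier 110 mm above the counter (tin undersides on the coasters are at 115 mm), open above. Origin: centre of its footprint at counter height. The row of four coasters runs along its y axis on the centre line, centred on the rack (at y = -144, -48, 48 and 144 mm, x = 0).
- sugar_bowl: Brown ceramic sugar bowl with a closed lid and a small knob, 104 mm in diameter, 102 mm tall, loose, stands on the counter off one end of the rack (either end; an orange measuring cup stands off the other end). Origin: centre of its underside.
Not all that is in view belongs to the job. What is shaped like the tin_green but purple is not meant.

How it is judged (in metres and radians):
At the end, for the whole second after the job is handed in: From the sugar bowl's end the row runs yellow, red, green, blue lid; each tin upright (0.1 rad), released, at rest on its coaster (underside within 4 mm of its height), its axis within 12 mm of the coaster's centre along and across the row; sugar bowl within 25 mm of its start (((y of sugar_bowl in the frame of rack above 0 m and y of tin_yellow in the frame of rack between 0.132 and 0.156 m and y of tin_red in the frame of rack between 0.036 and 0.06 m and y of tin_green in the frame of rack between -0.06 and -0.036 m and y of tin_blue in the frame of rack between -0.156 and -0.132 m) or (y of sugar_bowl in the frame of rack below 0 m and y of tin_yellow in the frame of rack between -0.156 and -0.132 m and y of tin_red in the frame of rack between -0.06 and -0.036 m and y of tin_green in the frame of rack between 0.036 and 0.06 m and y of tin_blue in the frame of rack between 0.132 and 0.156 m)) and x of tin_yellow in the frame of rack between -0.012 and 0.012 m and z of tin_yellow in the frame of rack between 0.111 and 0.119 m and angle between each of tin_yellow, tin_red, tin_green, tin_blue's own z axis and vertical below 0.1 rad and linear speed of each of tin_yellow, tin_red, tin_green, tin_blue below 0.02 m/s and x of tin_red in the frame of rack between -0.012 and 0.012 m and z of tin_red in the frame of rack between 0.111 and 0.119 m and x of tin_green in the frame of rack between -0.012 and 0.012 m and z of tin_green in the frame of rack between 0.111 and 0.119 m and x of tin_blue in the frame of rack between -0.012 and 0.012 m and z of tin_blue in the frame of rack between 0.111 and 0.119 m and distance of sugar_bowl from where it was at the start of the episode below 0.025 m); the robot touches nothing.
It fails at once if the yellow-lidded tin is tipped over (more than 0.7 rad) (angle between tin_yellow's own z axis and vertical above 0.7 rad).
It fails at once if the red-lidded tin is tipped over (more than 0.7 rad) (angle between tin_red's own z axis and vertical above 0.7 rad).
It fails at once if the green-lidded tin is tipped over (more than 0.7 rad) (angle between tin_green's own z axis and vertical above 0.7 rad).
It fails at once if the blue-lidded tin is tipped over (more than 0.7 rad) (angle between tin_blue's own z axis and vertical above 0.7 rad).
It fails at once if the sugar bowl is shifted by more than 25 mm (distance of sugar_bowl from where it was at the start of the episode above 0.025 m).
It also fails if it takes over 96 s, if anything falls off the work surface, if the arm or the gripper's body presses on something with over 40 N, if the wrist force passes 120 N, or if a joint passes its speed limit or range.

## Working session

There is one attempt and no reset: what is moved stays moved. The work goes in short steps, each a Python script; the robot and the scene stay as the last script left them, time stands still between calls to the robot, and variables do not carry over. Pictures are saved under pics/ and viewed, at most 14 in all, crops included, and the job is handed in when it is done.

```bash
mkdir -p pics; python3 - <<'E'
from station import r
import cv2,pickle
for n in("side","top"):
    s=r.snapshot(n); pickle.dump(s,open(n+"0.pkl","wb")); cv2.imwrite(f"pics/{n}0.png",s["frame"][:,:,::-1])
    print(n,s["fx"],s["cx"],s["cy"],s["dist_coeffs"],(-s["R"].T@s["t"]))
print(r.sense())
E
```

```text
side 492.12433143793567 327.9148266561095 239.9896384433691 [-0.10407391  0.          0.          0.          0.        ] [0.35228183 0.74468335 0.59135261]
top 435.98357460840936 326.00087797184193 230.34979485713117 [0.01182864 0.         0.         0.         0.        ] [0.34097311 0.02799751 1.06731826]
{'clock': 0.1, 'joints': array([ 6.84277296e+01,  5.25904417e+00,  7.05755533e+01, -1.82463694e-03,
        1.04268978e+02, -3.24927832e+00]), 'joint_vel': array([-0.02814251, -0.01822009, -0.20420775, -0.02136638,  0.00829147,
        0.01080197]), 'joint_torque': array([ 1.38939999e-03, -4.47856307e+01, -4.07569385e+01,  6.98250602e-02,
        2.84473551e-02, -1.01416922e-04]), 'tcp_pos': array([0.18865316, 0.5696171 , 0.40361142]), 'orientation': array([-1.79896491e+02, -4.10437737e-03,  1.61676556e+02]), 'contact_force': array([-0.74686703,  0.60744184, -0.71432976]), 'torque': array([ 0.02511623, -0.0208917 ,  0.00052164]), 'gripper_force': 0.0, 'opening': 0.08777697864391312}
```

View pics/top0.png

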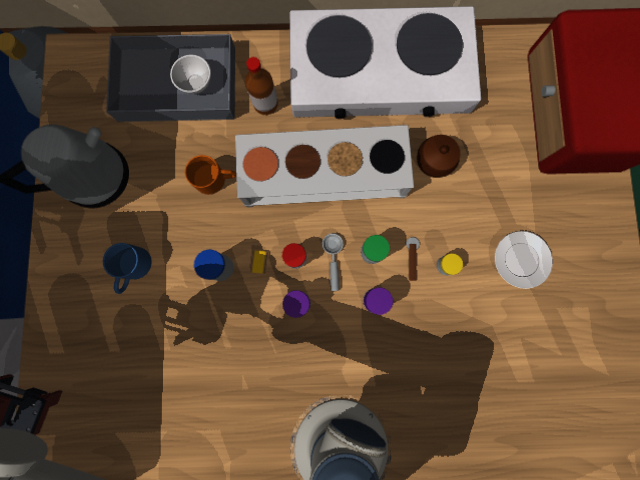

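View pics/side0.png

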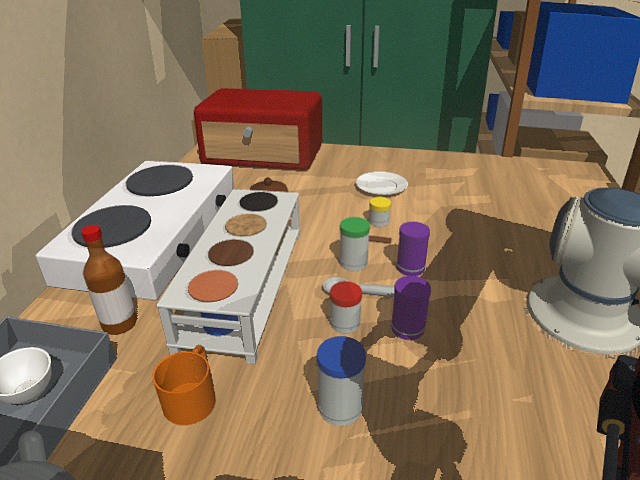

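Top view: candidates are the lids blue (209,265), red (294,255), green (376,248) and yellow (452,264). Lookalikes are the purple tins (296,304) and (379,300), the blue mug (127,262) and the brass block (260,262). Coasters are clay (261,164), wood (303,162), cork (345,159) and slate (387,156). The sugar bowl is at (439,155), at the slate end. So yellow goes to slate, red to cork, green to wood and blue to clay.

```bash
cat > h.py <<'E'
import numpy as np,cv2,pickle
def cam(s): return np.array([[s["fx"],0,s["cx"]],[0,s["fy"],s["cy"]],[0,0,1]]),np.array(s["dist_coeffs"],float)
def px2w(s,p,z):
    K,d=cam(s); u=cv2.undistortPoints(np.array([[p]],float),K,d)[0,0]
    v=s["R"].T@np.r_[u,1]; c=-s["R"].T@s["t"]; return c+v*(z-c[2])/v[2]
def w2px(s,X):
    K,d=cam(s); return cv2.projectPoints(np.atleast_2d(np.array(X,float)),cv2.Rodrigues(s["R"])[0],s["t"],K,d)[0][:,0]
def blob(s,seed,rad=26,tol=40):
    """region near the seed of the seed's chroma"""
    hsv=cv2.cvtColor(s["frame"],cv2.COLOR_RGB2HSV).astype(int); h0=hsv[seed[1]-2:seed[1]+3,seed[0]-2:seed[0]+3,0]
    h0=np.median(h0); dh=abs((hsv[:,:,0]-h0+90)%180-90)
    m=((dh<8)&(hsv[:,:,1]>140)&(hsv[:,:,2]>50)).astype(np.uint8)
    w=np.zeros_like(m); cv2.circle(w,seed,rad,1,-1); m&=w
    n,l,st,ce=cv2.connectedComponentsWithStats(m); i=l[seed[1],seed[0]]
    c=max(cv2.findContours((l==i).astype(np.uint8),0,1)[0],key=len)
    return cv2.minEnclosingCircle(c)
E
python3 - <<'E'
from h import *
s=pickle.load(open("top0.pkl","rb"));sd=pickle.load(open("side0.pkl","rb"))
T=dict(blue=((209,265),.115,.033,(341,357)),red=((294,255),.075,.0275,(346,294)),green=((376,248),.095,.03,(355,228)),yellow=((452,264),.055,.025,(380,204)))
a=np.linspace(0,2*np.pi,40)
im=s["frame"].copy();im2=sd["frame"].copy()
big=cv2.resize(im,None,fx=4,fy=4,interpolation=cv2.INTER_CUBIC);big2=cv2.resize(im2,None,fx=2,fy=2)
def ring(X,rad,z,b,cm,f):
    P=w2px(cm,np.c_[X[0]+rad*np.cos(a),X[1]+rad*np.sin(a),0*a+z]); cv2.polylines(b,[np.int32(P*f+f/2)],True,(255,255,255),1)
for k,(p,z,rad,q) in T.items():
    (c,R)=blob(s,p); X=px2w(s,c,z); print(k,np.round(c,1),round(R,1),"exp",round(rad*s["fx"]/(1.067-z),1),X.round(4),"side chk",w2px(sd,X).round(0),q)
    ring(X,rad,z,big,s,4);ring(X,rad,z,big2,sd,2);ring(X,rad,0,big2,sd,2)
C=np.array([px2w(s,p,.115)[:2] for p in[(261,164),(303,161.5),(345,159),(387,156)]]);print(C.round(4),np.linalg.norm(np.diff(C,axis=0),axis=1))
m=C.mean(0);d=C[0]*3+C[1]-C[2]-3*C[3];d/=np.linalg.norm(d)
print("rack",m,d,"yaw",np.degrees(np.arctan2(-d[0],d[1])))
for k in(-.144,-.048,.048,.144): ring(m+k*d,.04,.115,big,s,4);ring(m+k*d,.04,.115,big2,sd,2)
cv2.imwrite("pics/c1.png",cv2.resize(big[540:1140,740:1900],(800,414))[:,:,::-1]);cv2.imwrite("pics/c2.png",big2[360:860,300:940,::-1])
cv2.imwrite("pics/c3.png",big[560:860,900:1660,::-1])
E
```

```text
blue [208.8 263.8] 15.0 exp 15.1 [0.4201 0.2797 0.115 ] side chk [[340. 351.]] (341, 357)
red [293.8 254.8] 12.2 exp 12.1 [0.4391 0.0969 0.075 ] side chk [[345. 289.]] (346, 294)
green [375.8 247.6] 13.0 exp 13.5 [ 0.4491 -0.0884  0.095 ] side chk [[354. 223.]] (355, 228)
yellow [451.8 263.8] 11.4 exp 10.8 [ 0.4114 -0.2679  0.055 ] side chk [[379. 201.]] (380, 204)
[[ 0.643   0.1656]
 [ 0.6467  0.0706]
 [ 0.6503 -0.0246]
 [ 0.655  -0.1201]] [0.0950899  0.09533149 0.0956139 ]
rack [0.64874478 0.02286972] [-0.04166416  0.99913167] yaw 2.387871926201004
```

View pics/c3.png

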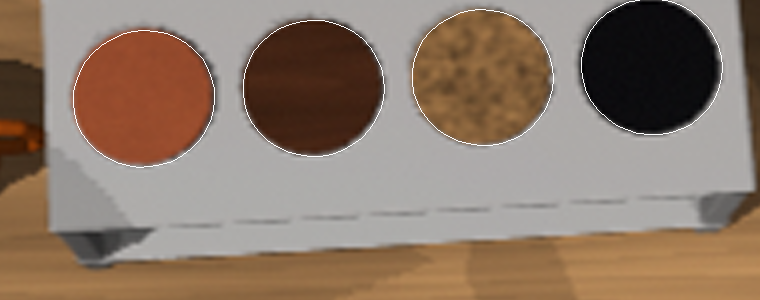

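View pics/c2.png

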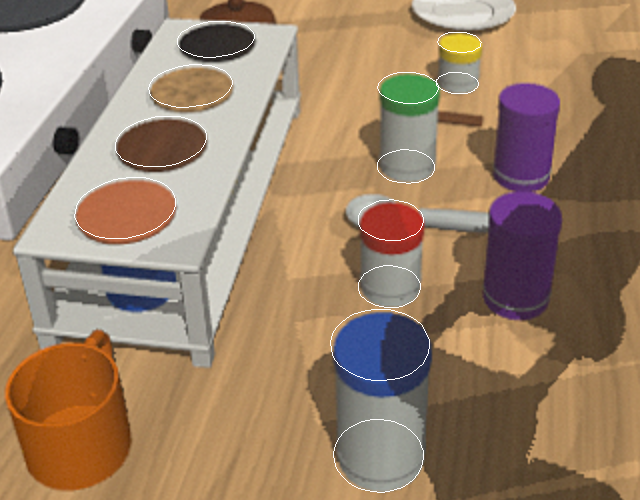

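View pics/c1.png

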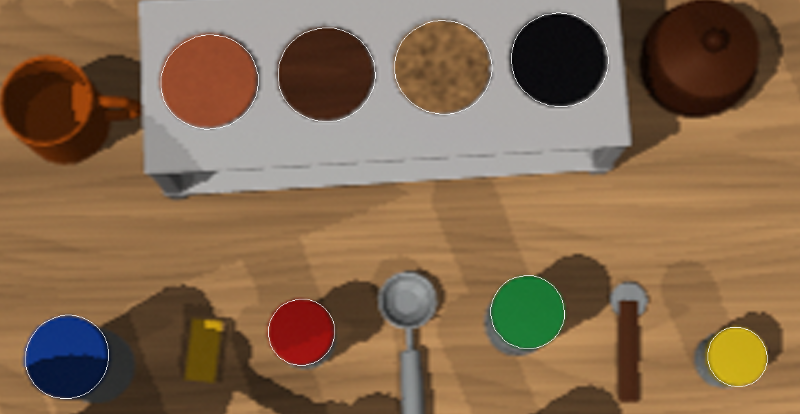

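The projected rings match the tin lids, tin bases and coasters in both views, and the coaster spacing of 95 mm is close to the stated 96 mm. Starting with yellow.

```bash
cat > job.py <<'E'
from station import r
import numpy as np
O=[180,0,90]
m=np.array([.6487,.0229]);d=np.array([-.04166,.99913])
T=dict(yellow=((.4114,-.2679),.03,-.144),red=((.4391,.0969),.04,-.048),green=((.4491,-.0884),.05,.048),blue=((.4201,.2797),.07,.144))
def go(k):
    p,g,s=T[k]; q=m+s*d; hi=.205+g+.163
    ok=[r.inverse_kinematics([*a,z],O) is not None for a,z in((p,hi),(p,g+.163),(q,hi),(q,g+.2795))]
    print(k,ok)
    if not all(ok): return
    r.reach([*p,hi],O); r.servo_line([*p,g+.163],speed=.2)
    r.grab(30); st=r.sense(); print("grip",st["opening"],st["gripper_force"],st["tcp_pos"].round(4))
    r.servo_line([*p,hi],speed=.2); r.servo_line([*q,hi],speed=.2)
    st=r.sense(); print("over",st["opening"],st["tcp_pos"].round(4),np.array([*q,hi]).round(4),st["contact_force"].round(1))
    e=np.array([*q,hi])-st["tcp_pos"]
    r.servo_line([q[0]+e[0],q[1]+e[1],g+.2795+e[2]],speed=.12)
    st=r.sense(); print("down",st["tcp_pos"].round(4),st["contact_force"].round(1))
    r.let_go(); r.servo_line([*q,hi+.03],speed=.2)
    print("clock",r.sense()["clock"])
E
python3 - <<'E'
from job import *
go("yellow")
import cv2
s=r.snapshot("top");cv2.imwrite("pics/y.png",cv2.resize(s["frame"][100:320,180:500],(800,550))[:,:,::-1])
E
```

```text
yellow [True, True, True, True]
grip 0.04954649182692556 30.000117123126984 [ 0.4114 -0.2679  0.1931]
over 0.04952535744767976 [ 0.6543 -0.1213  0.3982] [ 0.6547 -0.121   0.398 ] [-0.1  0.  -1.4]
down [ 0.6551 -0.1207  0.31  ] [-0.2  0.4 -0.8]
clock 10.1333
```

```bash
sed -i 's/g+.2795+e\[2\]/g+.279/' job.py; python3 - <<'E'
from job import *
go("red"); go("green")
r.reach([.42,.2797,.44],O)
import cv2,pickle
for n in("top","side"):
    s=r.snapshot(n);pickle.dump(s,open(n+"1.pkl","wb"))
    f=s["frame"]; cv2.imwrite(f"pics/{n}1.png",(cv2.resize(f[100:320,180:500],(800,550)) if n=="top" else f)[:,:,::-1])
E
```

```text
red [True, True, True, True]
grip 0.054686753658532546 30.000226199626923 [0.4391 0.0969 0.2032]
over 0.054727058108762286 [ 0.6504 -0.0248  0.4081] [ 0.6507 -0.0251  0.408 ] [ 0.   0.5 -2.4]
down [ 0.651  -0.0253  0.3195] [-0.1 -0.3 -1.9]
clock 18.0167
green [True, True, True, True]
grip 0.059579043131087306 30.000031292438507 [ 0.4491 -0.0884  0.2134]
over 0.059804048331050894 [0.6464 0.0705 0.4181] [0.6467 0.0709 0.418 ] [-0.9 -0.7 -2.4]
down [0.647  0.071  0.3294] [ 0.1  0.3 -1.8]
clock 25.4583
```

View pics/top1.png

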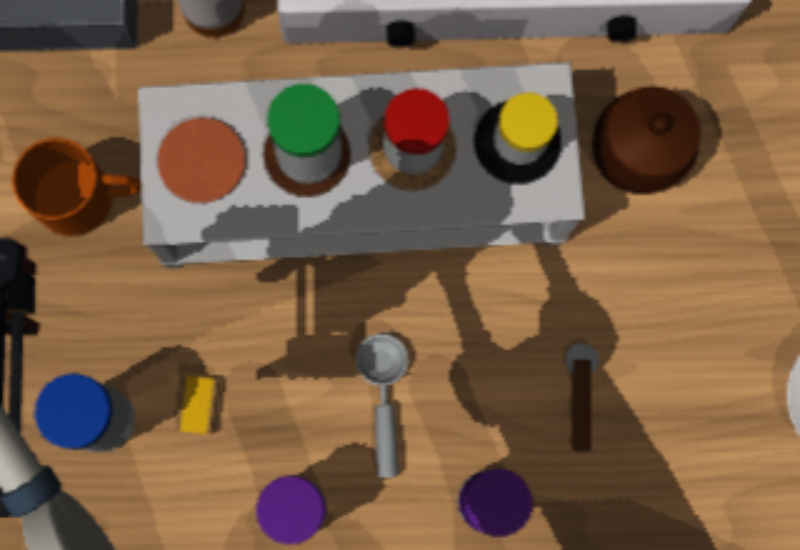

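Crop of the top view: green, red and yellow stand on wood, cork and slate, centred with lean explained by perspective. The bowl is unmoved. Blue is still at crop pixel (73,411), with nothing in the way.

```bash
python3 - <<'E'
from job import *
from h import *
go("blue")
r.reach([.40,.35,.46],O)
s=r.snapshot("top");sd=r.snapshot("side")
f=4;b=cv2.resize(s["frame"],None,fx=f,fy=f);b2=cv2.resize(sd["frame"],None,fx=2,fy=2);a=np.linspace(0,6.283,40)
for k,h,rad in(("yellow",.055,.025),("red",.075,.0275),("green",.095,.03),("blue",.115,.033)):
    q=m+T[k][2]*d
    for cm,im,F in((s,b,4),(sd,b2,2)):
        cv2.polylines(im,[np.int32(w2px(cm,np.c_[q[0]+rad*np.cos(a),q[1]+rad*np.sin(a),0*a+.115+h])*F+F/2)],True,(255,255,255),1)
cv2.imwrite("pics/f1.png",b[440:860,900:1700,::-1]);cv2.imwrite("pics/f2.png",b2[160:760,240:880,::-1])
E
```

```text
blue [True, True, True, True]
grip 0.06578218317761819 29.998928904533386 [0.4201 0.2798 0.2337]
over 0.06582821022827212 [0.6423 0.1671 0.4382] [0.6427 0.1668 0.438 ] [ 1.   0.5 -4. ]
down [0.643  0.1666 0.3494] [ 0.  -0.7 -3.5]
clock 33.4
```

View pics/f1.png

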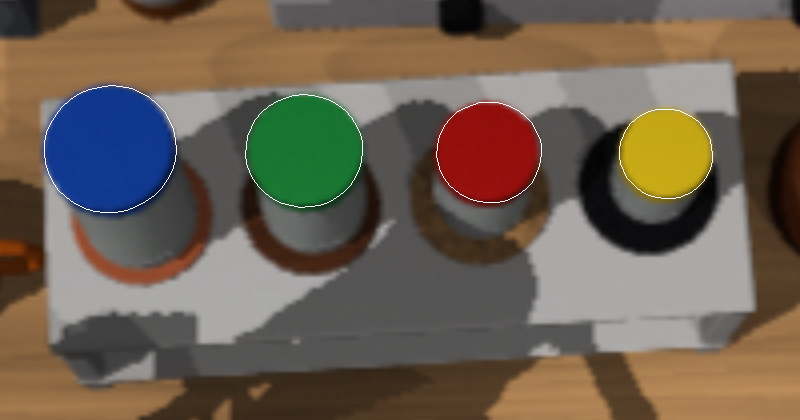

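View pics/f2.png

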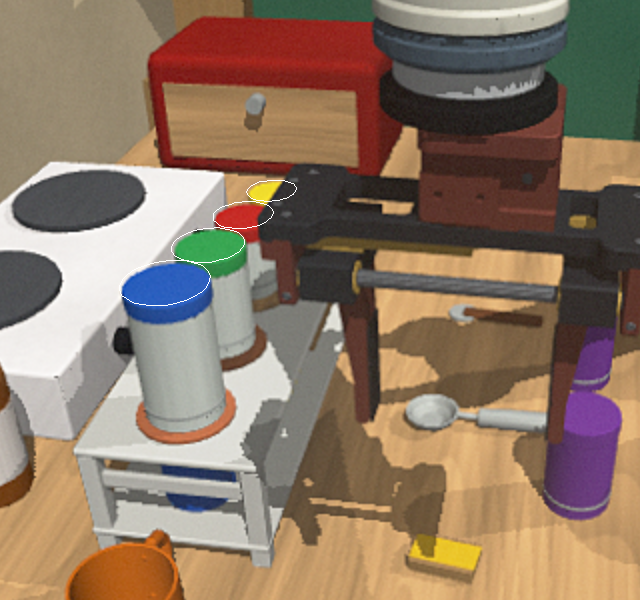

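In both views all four lids lie on their predicted rings, centred on the coasters and upright. The gripper is clear of everything.

```bash
python3 -c "
from station import r
print(r.hand_in())"
```

```text
the job is handed in; nothing more can be done
None
```

I placed all four tins upright on their coasters in height order, yellow nearest the sugar bowl and then red, green and blue, left the bowl untouched, and handed the job in at about 34 s on the robot clock; no verdict was returned.

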